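# Dip the airbrush compressor's oil and present the dipstick for reading

### The job

Check the oil of the airbrush compressor: take the wiped dipstick by its grip from the cork block, slide it down the compressor's slanting guide tube until you feel its collar stop on the seat hidden inside the bell mouth, press it home there firmly for a moment, then draw it right out again. Finish holding it for reading, still and level with the marked face of the blade up, the tip over the jar lid that serves as drip dish and about a hand's breadth above it; the program ends with the dipstick held in the gripper, and the other things on the bench stay where they are.

Things in the scene. Friction and masses are not known exactly. Their poses are not given: they have to be found in the camera images.
- dipstick: Steel oil dipstick, 209 mm long, 60 g, lying level on the cork block, grip overhanging. Origin: on its axis at the tip-side face of the collar, the face that stops on the seat. x along the axis to the tip, z out of the flat marked face (up at the start), y across the blade. Collar: disc, 18 mm diameter, x = -8 to 0 mm; neck 8 mm diameter, x = -32 to -8 mm. Centre of mass in the blade at x = 42 mm.
- dipstick_grip (a point): Centre of the dipstick's black flat-sided grip, on the axis at x = -56 mm; axes as the dipstick's. The grip is 52 mm long (x), 16 mm wide (y), 14 mm thick (z); a small ring follows it to x = -99 mm.
- dipstick_tip (a point): The dipstick's tip: on its axis at the end of the blade, x = 110 mm; axes as the dipstick's. The blade runs from the collar to here, 8 mm wide (y), 4 mm thick (z), the last 10 mm 5.5 mm wide; two grooves with hatching between them on its +z face near the tip.
- compressor: Small airbrush compressor, fixed: alloy crankcase with a finned cylinder up to 155 mm high on top, axis at x = 22 mm, y = 0; grey motor lying along -y (handle over it up to 152 mm), water trap and pressure gauge on the +y side up to 133 mm; base plate 150 x 275 mm, centred at x = 2 mm. Origin on the bench. The guide tube sticks out on the -x side, held by a strap.
- guide_tube: The dipstick's sloping guide tube on the compressor: origin at the centre of the bell mouth (118 mm above the bench), z along the tube outward and upward, 40 degrees above the horizontal; the dipstick goes in along -z, in any roll. Bell 29 mm outer, 23 mm inner diameter, 34 mm deep; below it a 12.6 mm bore in a 17 mm tube that ends 132 mm from the mouth.
- gauge_seat: Threaded brass seat ring down inside the bell, 12.6 mm hole, hard to see from outside. Origin at the centre of its outer face, on which the dipstick's collar stops; z along the tube outward. It is screwed 8 to 18 mm down from the mouth, different every time; a solid stop that does not give.
- cork_block: Loose cork sanding block, 55 x 95 x 35 mm high (250 g); origin under its centre, its long side along y. The blade lies on its top along that long side.
- jar_lid: Loose round twist-off jar lid, open side up, 62 mm in diameter, 12 mm high, the drip dish; origin under its centre on the bench.
- dropper_bottle: Dropper bottle, 33 mm in diameter, 102 mm high, standing loose near the compressor; origin under its centre. To be left alone.
- paint_tube: Crumpled paint tube, 26 x 100 x 20 mm, lying loose on the bench; to be left alone.
- lino_cutter: Lino cutter with a wooden handle, 27 x 93 x 26 mm, lying loose on the bench; to be left alone.
There are look-alikes about, which are no part of the job. There is more than one size of the cork_block; the one meant has the size given above.

How it is judged:
By the outcome, as a careful person would: the job done as asked, in the order asked, and still so for the second after the job is handed in, while the arm keeps its last pose, push and grip.
It also fails if it takes over 61 s, if anything falls off the work surface, if the arm or the gripper's body presses on something with over 40 N, if the wrist force passes 120 N, or if a joint passes its speed limit or range.

### The arm

A 6-joint arm with a two-finger parallel gripper is mounted at the origin on a cart in front of the work surface, level with it; the furniture and walls round the work are solid. World frame = base frame: x ahead of the robot, y to its left, z up, the work surface at z = 0. Lengths are in m, angles in rad, forces in N, time in s.
With the tool pointing down it reaches from about 0.375 to 0.9 m from the base axis. Payload 3.1 kg.
Tool frame: the origin (TCP) lies where the fingers leave the gripper's body, on its centre line; the fingertips stand 70 mm ahead of it and the grasp point (between the pads) lies 51 mm ahead of it; z points along the fingers, y is the line along which they close (so a half turn about z gives the same grasp; the last joint's range is limited). The gripper opens to 87 mm and grips with 3 to 60 N. Pads are 19 mm wide; open, the fingers measure 117 mm over their backs; the gripper's body (75 mm by 190 mm) begins 51 mm behind the grasp point.
Start: joints at [-1.516, 0.527, 1.433, -0, 1.181, -0.178], TCP at [0.144, -0.608, 0.292] pointing down, gripper open.
Joint ranges: [-3.08, 3.08], [-0.75, 2.2], [0.22, 2.44], [-1.43, 4.57], [0, 2.65], [-2.85, 2.85]. Speed limits (rad/s): [2.79, 2.79, 3.14, 3.14, 3.14, 3.14].

### API

Orientations are given as a unit quaternion [x, y, z, w].
In Python, from rig import robot gives the robot as it stands.
- The arm moves only by the tool send_rows, never from a script. Its argument "deltas" is text: rows parted by semicolons, each of 7 numbers parted by spaces: the shift along the tool's x, y, z in mm, then the turn, a rotation vector about the tool's x, y, z in degrees, then the opening, from 0 (shut) to 1 (fully open). A call has 1 to 10 rows; each row shifts and turns the commanded pose from where the row before left it, along the tool's axes as they then stand; what a row does not reach is not made up. A row lasts 1/8 s, in which the tool goes at most 62.5 mm and 10.7 degrees, less where a joint would pass 70% of its speed; a pose out of reach is approached as far as the arm can. A call is refused whole if a number of a shift passes 62.5 or a number of a turn 10.7, either way. A call with a gripper value outside its range is refused whole. The fingers move at their own pace and stop on an object; "newtons" is the grip in N (left out, the last holds). Time passes only in rows, so rows that do not move let the fingers close. It gives the time, the measured TCP pose, the force, the opening and the grip force at its end, in the units of the state.
- robot.get_obs(): the state, without advancing time (a new reading comes with each control period).
- robot.camera(name): name is "scene" or "side" or "wrist"; returns a dict with "image" (420x560x3 uint8, red, green, blue), "depth" (420x560 float32, m along the optical axis (not along the pixel's ray), 0 where there is no reading), "fovy" (degrees; the focal length in pixels is half the picture's height over the tangent of half this angle, whatever the lens; pixels are square), "cx", "cy" (the principal point, pixels), "k1" (the pictures are not rectified: a ray, as slopes to the right and down, at radius r is drawn at 1 + k1 r^2 times it, then the intrinsics apply), "rvec" (rotation vector, rad) and "tvec" (3), from world to camera coordinates, as OpenCV has them. Camera axes: x right, y down, z forward; pixel columns grow to the right and rows downward; lengths in m; the calibration is good to about 2 mm. A picture is of the moment at which its call begins.
- robot.hand_in(): hands the job in; it is judged then, once.
Trained networks look in the newest picture that a camera, given by its name, has taken for a name from the list of things; names that differ only in an ending like _2 or _b are one class to them, and where a whole thing is asked for, a point or a joint stands for the part that bears it (a point fixed in the world has none). Each returns a list of dicts, best first, with "p" (0 to 1); they miss things now and then, are a little off and sometimes report something else, mostly with a low value. They report only what shows in the picture. A call takes as long as a camera call. They do not tell look-alikes from the thing itself.
- robot.find_in(camera, thing): "box" ([left, top, right, bottom] in pixels, round what is visible of it).
- robot.cut_out(camera, thing): "region" (420x560 bool, what is visible of it) and "box" ([left, top, right, bottom] in pixels, round what is visible of it).
The state is a dict: "time": time; "q": joint angles; "joint_velocities": joint speeds; "joint_torque": joint torques, N m; "position": TCP position; "tool_rot": TCP orientation; "ft_force": force on the tool from outside, world axes, zero at the start; "moment": the same for the moment, N m; "grip_width": finger opening in m; "grip_force": force on a finger pad.
Only numpy, scipy, OpenCV 4.12 (cv2) and the standard library are available. Lean on these libraries where they do the work, as an engineer would, in place of code of your own. Each camera call takes 0.05 s, during which the arm holds its last target. There are 200 camera calls.

## Working session

There is one attempt and no reset: what is moved stays moved. The work goes in short steps, Python scripts to look and compute and a tool call to move; the robot and the scene stay as the last step left them, time stands still between calls to the robot, and variables do not carry over. Pictures are saved under pics/ and viewed, at most 10 in all, crops included, and the job is handed in when it is done.

Besides the shell and the picture viewer there is one more tool, called in YAML: its name, and indented under it one key for each argument. send_rows: Moves the arm, as the interface text tells. Its arguments: {"type":"object","properties":{"deltas":{"type":"string"},"newtons":{"type":"number"}},"required":["deltas"]}

```bash
mkdir -p pics; ls; cat > h.py <<'E'
import numpy as np, cv2
from scipy.spatial.transform import Rotation as R
from rig import robot
def K(c):
    f=c["image"].shape[0]/2/np.tan(np.radians(c["fovy"])/2)
    return np.array([[f,0,c["cx"]],[0,f,c["cy"]],[0,0,1.]]), np.array([c["k1"],0,0,0,0])
def world(c,uv,d=None):
    """pixels (N,2) -> world with depth"""
    uv=np.asarray(uv,float).reshape(-1,2); k,ds=K(c)
    if d is None: d=c["depth"][uv[:,1].round().astype(int),uv[:,0].round().astype(int)]
    n=cv2.undistortPoints(uv.reshape(-1,1,2),k,ds).reshape(-1,2)
    P=np.c_[n,np.ones(len(n))]*np.asarray(d).reshape(-1,1)
    M=R.from_rotvec(np.ravel(c["rvec"])).as_matrix()
    return (P-np.ravel(c["tvec"]))@M
def cloud(c,reg):
    v,u=np.nonzero(reg&(c["depth"]>0)); return world(c,np.c_[u,v])
def proj(c,P):
    k,ds=K(c); return cv2.projectPoints(np.asarray(P,float).reshape(-1,3),np.ravel(c["rvec"]),np.ravel(c["tvec"]),k,ds)[0].reshape(-1,2)
def save(c,n,box=None,s=1):
    im=c["image"][:,:,::-1]
    if box: im=im[box[1]:box[3],box[0]:box[2]]
    cv2.imwrite("pics/"+n,cv2.resize(im,None,fx=s,fy=s,interpolation=cv2.INTER_CUBIC))
E
python3 - <<'E'
from h import *
np.set_printoptions(precision=3,suppress=True)
cs={n:robot.camera(n) for n in ("scene","side")}
cv2.imwrite("pics/a.png",np.vstack([c["image"][:,:,::-1] for c in cs.values()])[:, :] if 0 else cv2.resize(np.hstack([c["image"][:,:,::-1] for c in cs.values()]),(800,300)))
save(cs["scene"],"scene.png",s=1.42)
for n,c in cs.items():
    M=R.from_rotvec(np.ravel(c["rvec"])).as_matrix(); print(n,"cam",-M.T@np.ravel(c["tvec"]),"fwd",M[2])
    for t in ("dipstick","dipstick_grip","cork_block","compressor","guide_tube","jar_lid","dropper_bottle","paint_tube","lino_cutter"):
        for d in robot.cut_out(n,t)[:3]:
            P=cloud(c,d["region"])
            print(t,round(d["p"],2),np.round(d["box"]),len(P),np.median(P,0) if len(P) else "",np.percentile(P,2,0) if len(P) else "",np.percentile(P,98,0) if len(P) else "")
E
```

```text
pics
scene cam [0.122 0.616 0.535] fwd [ 0.432 -0.787 -0.439]
dipstick 0.83 [292. 220. 345. 251.] 359 [ 0.435 -0.202  0.038] [ 0.412 -0.328 -0.001] [ 0.468 -0.1    0.045]
dipstick_grip 0.73 [286. 217. 344. 252.] 304 [ 0.436 -0.197  0.039] [ 0.413 -0.267  0.031] [ 0.47  -0.097  0.045]
cork_block 0.91 [321. 204. 352. 219.] 374 [ 0.456 -0.354  0.02 ] [ 0.422 -0.43  -0.001] [ 0.491 -0.334  0.026]
cork_block 0.66 [279. 232. 328. 270.] 988 [ 0.44  -0.124  0.029] [ 0.415 -0.183  0.001] [ 0.487 -0.092  0.036]
cork_block 0.56 [299. 173. 330. 205.] 784 [ 0.553 -0.423  0.038] [ 0.524 -0.513  0.003] [ 0.592 -0.401  0.046]
compressor 0.77 [138. 190. 263. 307.] 7182 [0.615 0.046 0.08 ] [ 0.505 -0.071  0.019] [0.755 0.107 0.151]
guide_tube 0.59 [212. 200. 236. 231.] 358 [ 0.608 -0.066  0.103] [ 0.591 -0.197  0.   ] [ 0.697 -0.038  0.125]
jar_lid 0.51 [265. 212. 287. 230.] 256 [ 0.583 -0.258  0.003] [ 0.552 -0.282  0.   ] [ 0.61  -0.22   0.011]
dropper_bottle 0.82 [226. 179. 241. 217.] 220 [ 0.696 -0.231  0.059] [ 0.687 -0.244  0.005] [ 0.712 -0.221  0.095]
paint_tube 0.57 [256. 191. 275. 207.] 144 
[... 852 characters left out ...]
8 -0.071  0.02 ] [0.766 0.107 0.153]
guide_tube 0.53 [225. 216. 246. 247.] 289 [ 0.61  -0.063  0.104] [ 0.594 -0.082  0.077] [ 0.626 -0.038  0.125]
jar_lid 0.55 [258. 223. 284. 236.] 306 [ 0.581 -0.258  0.004] [ 0.551 -0.294  0.   ] [ 0.61  -0.22   0.013]
dropper_bottle 0.55 [220. 195. 232. 228.] 326 [ 0.7   -0.226  0.049] [ 0.688 -0.24   0.006] [ 0.716 -0.218  0.097]
dropper_bottle 0.22 [302. 219. 337. 258.] 246 [ 0.436 -0.198  0.04 ] [ 0.413 -0.284  0.033] [ 0.468 -0.099  0.046]
lino_cutter 0.68 [298. 222. 337. 254.] 208 [ 0.439 -0.197  0.04 ] [ 0.414 -0.273  0.007] [ 0.469 -0.096  0.046]
lino_cutter 0.65 [296. 306. 326. 332.] 267 [0.395 0.103 0.016] [0.377 0.06  0.001] [0.437 0.116 0.026]
```

```bash
python3 - <<'E'
from h import *
c=robot.camera("scene"); save(c,"crop.png",[130,160,360,345],3.2)
save(robot.camera("wrist"),"wrist.png")
E
```

```text
(no output)
```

View pics/crop.png

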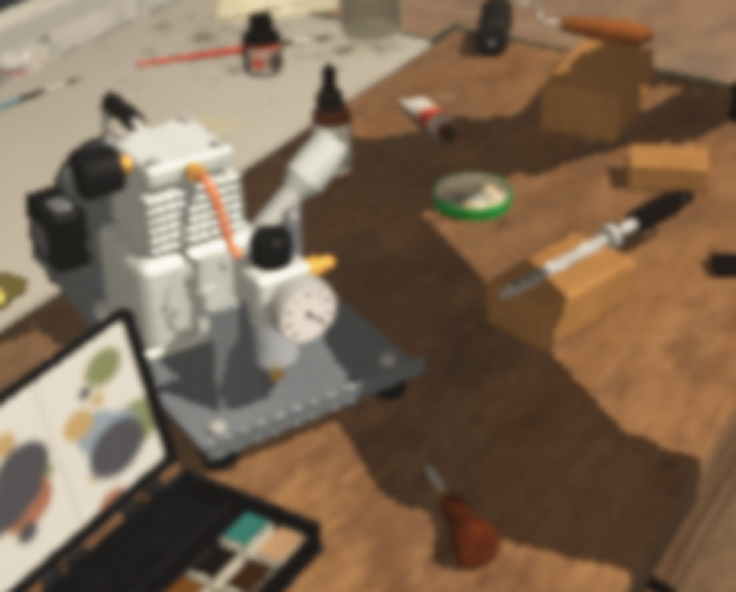

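View pics/wrist.png

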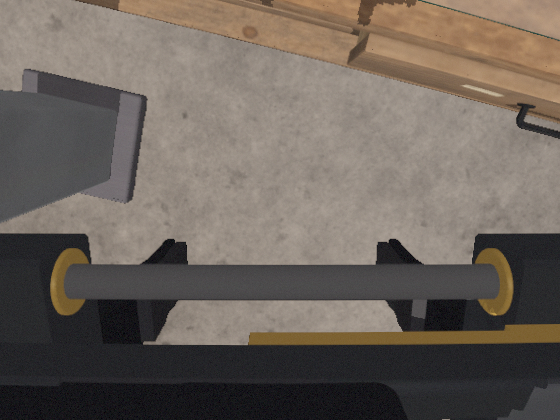

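Crop (scale 3.2, offset 130,160): the dipstick lies on the nearest of three cork blocks, with its tip at about (286,251) px and black grip at about (340,222). The bell mouth is at about (233,207) and the green lid at about (277,221).

Cork block candidates are (303,251), (336,212) and (315,190). The first carries the dipstick and is about 35 mm high. The others are 26 and 46 mm high, so they don't match. The crop confirms this.

```bash
python3 - <<'E'
from h import *
np.set_printoptions(precision=4,suppress=True)
o=robot.get_obs(); print(o["position"],R.from_quat(o["tool_rot"]).as_matrix())
for n in ("scene","side"):
    c=robot.camera(n)
    P=cloud(c,robot.cut_out(n,"dipstick")[0]["region"]); P=P[(P[:,2]>.036)&(P[:,2]<.06)]
    l=cv2.fitLine(P[:,:2].astype(np.float32),cv2.DIST_HUBER,0,.001,.001).ravel(); s=(P[:,:2]-l[2:])@l[:2]
    print(n,"stick",l[:2],l[2:]+l[:2]*np.percentile(s,1),l[2:]+l[:2]*np.percentile(s,99))
    P=cloud(c,robot.cut_out(n,"cork_block")[0 if n=="side" else 1]["region"]); P=P[P[:,2]>.031]
    print("cork top",cv2.minAreaRect(P[:,:2].astype(np.float32)*1000))
    P=cloud(c,robot.cut_out(n,"compressor")[0]["region"]);B=P[(P[:,2]<.03)]
    print("base",cv2.minAreaRect(B[:,:2].astype(np.float32)*1000), len(B))
    T=P[P[:,2]>.135]; print("top",cv2.minAreaRect(T[:,:2].astype(np.float32)*1000))
    for d in robot.cut_out(n,"guide_tube")[:1]:
        Q=cloud(c,d["region"]); Q=Q[(Q[:,2]>.06)&(Q[:,1]>-.13)]
        # fit: axis azimuth a, bell cylinder r=14.5 (upper pts)/8.5 lower, mouth at z .118
        from scipy.optimize import least_squares
        def f(p):
            a=p[2]; e=np.radians(40); ax=np.array([np.cos(a)*np.cos(e),np.sin(a)*np.cos(e),np.sin(e)])
            m=np.array([p[0],p[1],.118]); s=(Q-m)@ax; r=np.linalg.norm(Q-m-np.outer(s,ax),axis=1)
            return np.where(s>-.034,r-.0145,r-.0085)
        for a0 in (-2.2,-1.7,-1.2):
            r=least_squares(f,[.6,-.09,a0],loss="soft_l1",f_scale=.002); print("tube",r.x,r.cost*1e4)
        print(Q.min(0),Q.max(0))
E
```

```text
[ 0.1442 -0.6081  0.2923] [[ 0.973   0.2307  0.    ]
 [ 0.2307 -0.973   0.    ]
 [ 0.     -0.     -1.    ]]
scene stick [0.3151 0.949 ] [ 0.4142 -0.2648] [ 0.4697 -0.0976]
cork top ((419.4806213378906, -286.7156066894531), (9.580890655517578, 0.0), -165.23365783691406)
base ((727.791259765625, -92.65103149414062), (254.8233184814453, 568.4815673828125), 42.600406646728516) 2186
top ((666.8189086914062, 9.399757385253906), (94.11781311035156, 125.72986602783203), 30.406599044799805)
tube [ 0.6026 -0.0941 -1.9507] 11.665553105061953
tube [ 0.6024 -0.094  -1.9612] 11.754578342174227
tube [ 0.6024 -0.094  -1.9612] 11.754578342769364
[ 0.5565 -0.0912  0.0726] [0.6307 0.0486 0.1326]
side stick [0.2893 0.9572] [ 0.4122 -0.2827] [ 0.4681 -0.0978]
cork top ((453.84100341796875, -138.2902069091797), (106.38909912109375, 56.30772399902344), 75.1978988647461)Traceback (most recent call last):
  File "<stdin>", line 11, in <module>
IndexError: list index out of range
```

send_rows:
  deltas: "35 -28 2 0 0 0 1;35 -28 2 0 0 0 1;35 -28 2 0 0 0 1;35 -28 2 0 0 0 1;35 -28 2 0 0 0 1;35 -28 2 0 0 0 1;35 -28 2 0 0 0 1;35 -28 2 0 0 0 1;35 -28 2 0 0 0 1;35 -28 2 0 0 0 1"

```text
time: 2.8
position: [0.4211, -0.2539, 0.2725]
tool_rot: [0.993, 0.116, 0.0, 0.0]
ft_force: [0.1, -0.9, -0.0]
grip_width: 0.0875
grip_force: 0.0
```

send_rows:
  deltas: "0 0 0 0 0 -10 1;0 0 0 0 0 -10 1;0 0 0 0 0 -10 1;0 0 0 0 0 -10 1;0 0 0 0 0 -10 1;0 0 0 0 0 -9 1;0 0 0 0 0 0 1"

```text
time: 3.68
position: [0.4203, -0.255, 0.2724]
tool_rot: [0.808, 0.589, 0.0, 0.0]
ft_force: [-0.1, 0.2, 0.1]
grip_width: 0.0866
grip_force: 0.0
```

```bash
cat >> h.py <<'E'
np.set_printoptions(precision=4,suppress=True)
def goal(p,Rm,o=None):
    """print shift (mm, current tool axes) then turn (deg, tool axes)"""
    o=o or robot.get_obs(); A=R.from_quat(o["tool_rot"]); B=R.from_matrix(Rm)
    d=np.asarray(p)-o["position"]
    print("shift first",(A.inv().apply(d)*1e3).round(1),"turn",np.degrees((A.inv()*B).as_rotvec()).round(2),"shift after turn",(B.inv().apply(d)*1e3).round(1))
E
python3 - <<'E'
from h import *
o=robot.get_obs(); print(o["time"],o["q"],o["position"],R.from_quat(o["tool_rot"]).as_matrix())
c=robot.camera("wrist"); save(c,"w2.png")
M=R.from_rotvec(np.ravel(c["rvec"])).as_matrix(); print("cam",-M.T@np.ravel(c["tvec"]),M, c["fovy"])
for t in ("dipstick","dipstick_grip","dipstick_tip","cork_block"):
    for d in robot.cut_out("wrist",t)[:2]:
        P=cloud(c,d["region"]); print(t,d["p"],np.round(d["box"]),len(P),np.median(P,0) if len(P) else "")
E
```

```text
3.675 [-0.7731  0.3774  1.7831  0.      0.9807 -0.463 ] [ 0.4203 -0.255   0.2724] [[ 0.3052  0.9523  0.0002]
 [ 0.9523 -0.3052 -0.0002]
 [-0.0001  0.0003 -1.    ]]
cam [ 0.4399 -0.1929  0.3652] [[ 0.9523 -0.3051  0.0013]
 [-0.2963 -0.9237  0.2429]
 [-0.0729 -0.2317 -0.97  ]] 58.36728839412669
dipstick 0.93 [271.   0. 295. 232.] 2729 [ 0.4365 -0.21    0.0408]
dipstick_grip 0.78 [272.   2. 297. 231.] 2926 [ 0.437  -0.2071  0.0405]
dipstick_tip 0.63 [274.   1. 296. 229.] 3019 [ 0.4369 -0.2093  0.0403]
cork_block 0.88 [332. 238. 378. 309.] 765 [ 0.4689 -0.3461  0.0242]
cork_block 0.77 [243.   4. 313. 112.] 6455 [ 0.4506 -0.1468  0.0353]
```

View pics/w2.png

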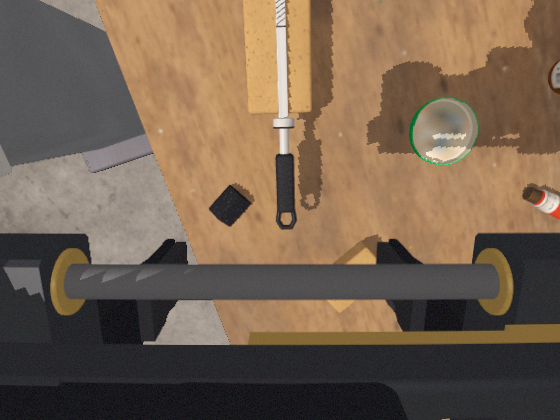

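The wrist view shows the collar at (283,122), the grip from (285,154) to (286,205) and the ring end at (287,229). The lid is at (443,131). The stick is clear on both sides, with a small black cube at (229,205).

```bash
python3 - <<'E'
from h import *
o=robot.get_obs()
c=robot.camera("wrist"); 
def onz(uv,z):
    a=world(c,uv,[.1]*len(uv)); b=world(c,uv,[.5]*len(uv)); t=(z-a[:,2])/(b[:,2]-a[:,2]); return a+(b-a)*t[:,None]
d=robot.cut_out("wrist","dipstick")[0]; v,u=np.nonzero(d["region"]); 
P=onz(np.c_[u,v],.038); l=cv2.fitLine(P[:,:2].astype(np.float32),cv2.DIST_HUBER,0,.001,.001).ravel(); 
ax=l[:2]*np.sign(l[1]); print("axis",l, np.degrees(np.arctan2(ax[1],ax[0])))
Q=onz([[283,118],[285,154],[286,207],[287,229]],.038); print(Q, (Q[:,:2]-Q[0,:2])@ax)
rows=[(u[v==k].min()+u[v==k].max())/2 for k in range(5,230,15)];print(rows)
print("heights grip",world(c,[[284,165],[285,180],[286,195],[283,60]])[:,2])
g=Q[0,:2]-ax*.056; print("grip",g)
d=robot.cut_out("wrist","jar_lid"); 
for e in d[:2]:
    P=cloud(c,e["region"]); print("lid",e["p"],e["box"],(P.min(0)+P.max(0))/2, onz([[443,131]],.012))
# grasp pose, tilted 20deg back
def pose(axis,tilt):
    x=np.array([*axis,0]); z=np.array([0,0,-1.]); t=np.radians(tilt); return np.c_[x*np.cos(t)-z*np.sin(t),np.cross(z,x),z*np.cos(t)+x*np.sin(t)]
G=pose(ax,20); p=np.array([*g,.038])-.051*G[:,2]
goal(p-.08*G[:,2],G)
E
```

```text
axis [ 0.2772  0.9608  0.4383 -0.2054] 73.906525
[[ 0.4406 -0.1963  0.038 ]
 [ 0.433  -0.2258  0.038 ]
 [ 0.4196 -0.2711  0.038 ]
 [ 0.4142 -0.2911  0.038 ]] [ 0.     -0.0305 -0.0777 -0.0984]
[np.float64(280.0), np.float64(280.5), np.float64(281.5), np.float64(281.5), np.float64(282.0), np.float64(282.5), np.float64(283.0), np.float64(283.0), np.float64(284.0), np.float64(284.0), np.float64(284.0), np.float64(285.0), np.float64(285.0), np.float64(285.5), np.float64(286.5)]
heights grip [0.0438 0.046  0.045  0.0396]
grip [ 0.4251 -0.2501]
lid 0.81 [406.8, 99.5, 479.3, 162.6] [ 0.5801 -0.255   0.0068] [[ 0.5787 -0.2525  0.012 ]]
shift first [-38.7   4.4 111.1] turn [ 0.28 20.   -1.59] shift after turn [-74.5   3.3  91.2]
```

send_rows:
  deltas: "0 0 0 0 10 -0.8 0.5;0 0 0 0 10 -0.8 0.5;-25 1 30 0 0 0 0.5;-25 1 30 0 0 0 0.5;-25 1 31 0 0 0 0.5;0 0 0 0 0 0 0.5"

```text
time: 4.82
position: [0.4118, -0.2935, 0.1591]
tool_rot: [0.787, 0.591, 0.14, -0.105]
ft_force: [-0.6, 0.2, 0.1]
grip_width: 0.0445
grip_force: 0.0
```

```bash
python3 - <<'E'
from h import *
c=robot.camera("wrist"); 
d=robot.cut_out("wrist","dipstick")[0]; print(d["p"],d["box"])
o=robot.get_obs(); A=R.from_quat(o["tool_rot"]).as_matrix(); print(o["position"],A,o["grip_width"])
P=cloud(c,d["region"]); P=P[(P[:,2]>.03)&(P[:,2]<.06)]
l=cv2.fitLine(P[:,:2].astype(np.float32),cv2.DIST_HUBER,0,.001,.001).ravel();print(l,np.degrees(np.arctan2(l[1],l[0])),np.degrees(np.arctan2(A[1,0],A[0,0])))
g=np.array([.4251,-.2501]); n=np.array([-l[1],l[0]]); print("lateral line offset from g mm",(l[2:]-g)@n*1e3)
for z in (.038,): goal(np.array([*g,z])-.051*A[:,2],A)
E
```

```text
0.76 [270.9, 0.7, 296.1, 267.2]
[ 0.4128 -0.2935  0.1615] [[ 0.2593  0.9607  0.0991]
 [ 0.9029 -0.2776  0.3282]
 [ 0.3428  0.0044 -0.9394]] 0.04411471661404931
[ 0.2785  0.9604  0.4371 -0.2093] 73.82834 73.97629532797448
lateral line offset from g mm -0.20712161279455113
shift first [ 0.  -0.7 80.5] turn [0. 0. 0.] shift after turn [ 0.  -0.7 80.5]
```

send_rows:
  deltas: "0 -0.5 25 0 0 0 0.5;0 0 25 0 0 0 0.5;0 0 18 0 0 0 0.5;0 0 12 0 0 0 0.5;0 0 0 0 0 0 0.5;0 0 0 0 0 0 0;0 0 0 0 0 0 0;0 0 0 0 0 0 0;0 0 0 0 0 0 0;0 0 0 0 0 0 0"
  newtons: 45

```text
time: 6.18
position: [0.4202, -0.2676, 0.086]
tool_rot: [0.787, 0.592, 0.14, -0.102]
ft_force: [0.0, -1.4, 1.6]
grip_width: 0.0154
grip_force: 45.0
```

send_rows:
  deltas: "3 0 -9 0 0 0 0;7 0 -19 0 0 0 0;9 0 -25 0 0 0 0;9 0 -25 0 0 0 0;9 0 -25 0 0 0 0;9 0 -25 0 0 0 0;9 0 -25 0 0 0 0;9 0 -25 0 0 0 0;4 0 -10 0 0 0 0;0 0 0 0 0 0 0"

```text
time: 7.42
position: [0.4191, -0.2674, 0.2863]
tool_rot: [0.787, 0.593, 0.14, -0.102]
ft_force: [0.3, 0.6, -1.0]
grip_width: 0.0154
grip_force: 45.0
```

```bash
python3 - <<'E'
from h import *
from scipy.optimize import least_squares
o=robot.get_obs(); A=R.from_quat(o["tool_rot"]).as_matrix(); print(o["q"],o["position"],o["grip_width"],o["ft_force"])
for n in ("wrist","scene","side"):
    c=robot.camera(n)
    if n=="wrist": save(c,"w3.png")
    for d in robot.cut_out(n,"dipstick")[:1]:
        P=(cloud(c,d["region"])-o["position"])@A*1e3
        P=P[(abs(P[:,1])<25)&(abs(P[:,2]-51)<70)]
        l=cv2.fitLine(P.astype(np.float32),cv2.DIST_HUBER,0,.001,.001).ravel(); print(n,"stick in tool",d["p"],l,P.min(0),P.max(0))
    for d in robot.cut_out(n,"guide_tube")[:1]:
        Q=cloud(c,d["region"]); Q=Q[(np.hypot(Q[:,0]-.6,Q[:,1]+.08)<.1)&(Q[:,2]>.06)]
        def f(p):
            a=p[2]; e=np.radians(40); ax=np.array([np.cos(a)*np.cos(e),np.sin(a)*np.cos(e),np.sin(e)])
            m=np.array([p[0],p[1],.118]); s=(Q-m)@ax; r=np.linalg.norm(Q-m-np.outer(s,ax),axis=1)
            return np.where(s>-.034,r-.0145,r-.0085)
        r=least_squares(f,[.6,-.09,-1.95],loss="soft_l1",f_scale=.002); print("tube",d["p"],d["box"],r.x,r.cost*1e4,len(Q))
E
```

```text
[-0.9296  0.4198  1.7055  0.2949  1.2415 -0.7775] [ 0.4191 -0.2674  0.2863] 0.015385005763209392 [ 0.3347  0.6001 -1.0112]
wrist stick in tool 0.81 [ 0.9211 -0.0023  0.3892 46.2822 -0.0855 64.2813] [-18.4393  -8.8832  36.7008] [115.8707   8.8592  93.7194]
tube 0.84 [416.4, 3.5, 462.3, 29.7] [ 0.6038 -0.0868 -1.9786] 22.8921466986425 989
scene stick in tool 0.33 [ 0.9341  0.0088  0.3569 82.9646 -3.9841 82.7878] [  4.5319 -10.6922  47.9577] [157.0255  14.42   110.2978]
tube 0.88 [209.9, 199.1, 239.5, 231.1] [ 0.6022 -0.0937 -1.9808] 4.557230295894289 358
side stick in tool 0.79 [ 0.932  -0.001   0.3626 79.2939 -2.5162 79.4638] [-7.7758 -9.7638 43.1858] [154.9366  16.5534 109.9709]
tube 0.75 [222.6, 214.5, 249.3, 249.4] [ 0.6038 -0.0923 -1.9794] 5.144581463753096 340
```

View pics/w3.png

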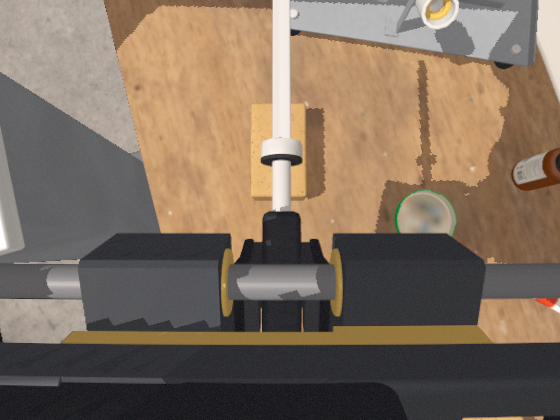

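The stick is held straight in the gripper, with the collar at (282,150). The bell is at the top edge, at (437,10). I'll move closer to measure the bell accurately.

send_rows:
  deltas: "20 11 5 0 0 0 0;30 17 8 0 0 0 0;35 20 9 0 0 0 0;35 20 9 0 0 0 0;20 11 6 0 0 0 0;0 0 0 0 0 0 0;0 0 0 0 0 0 0"

```text
time: 8.75
position: [0.5344, -0.1511, 0.299]
tool_rot: [0.787, 0.592, 0.14, -0.103]
ft_force: [0.9, -0.4, -0.6]
grip_width: 0.0154
grip_force: 45.0
```

```bash
python3 - <<'E'
from h import *
from scipy.optimize import least_squares
o=robot.get_obs(); A=R.from_quat(o["tool_rot"]).as_matrix(); print(o["position"])
c=robot.camera("wrist"); save(c,"w4.png")
for d in robot.cut_out("wrist","guide_tube")[:1]:
        Q=cloud(c,d["region"]); Q=Q[(np.hypot(Q[:,0]-.6,Q[:,1]+.08)<.1)&(Q[:,2]>.06)]
        def f(p,full=False):
            a=p[2]; e=np.radians(40); ax=np.array([np.cos(a)*np.cos(e),np.sin(a)*np.cos(e),np.sin(e)])
            m=np.array([p[0],p[1],.118]); s=(Q-m)@ax; r=np.linalg.norm(Q-m-np.outer(s,ax),axis=1)
            return np.where(s>-.034,np.where(s<-.0005,np.minimum(abs(r-.0145),abs(r-.0115)),0),r-.0085)
        r=least_squares(f,[.603,-.093,-1.98],loss="soft_l1",f_scale=.002); print("tube",d["p"],d["box"],r.x,r.cost*1e4,len(Q))
        a=r.x[2]; e=np.radians(40); ax=np.array([np.cos(a)*np.cos(e),np.sin(a)*np.cos(e),np.sin(e)]); m=np.array([*r.x[:2],.118])
        s=(Q-m)@ax; print(np.percentile(s,[1,50,90,99]), np.median(f(r.x)))
        u=np.cross(ax,[0,0,1]);u/=np.linalg.norm(u);v=np.cross(ax,u)
        t=np.linspace(0,6.28,60)
        im=c["image"][:,:,::-1].copy()
        for k,z in ((.0145,0),(.0115,0),(.0145,-.034),(.0085,-.034)):
            p=proj(c,m+ax*z+k*(np.outer(np.cos(t),u)+np.outer(np.sin(t),v)))
            cv2.polylines(im,[p.round().astype(np.int32)],True,(0,0,255) if z==0 else (255,0,0),1)
        q=proj(c,m)[0].astype(int);print(q); y0=max(q[1]-90,0);x0=max(q[0]-120,0)
        cv2.imwrite("pics/w4c.png",cv2.resize(np.hstack([c["image"][y0:y0+180,x0:x0+200,::-1],im[y0:y0+180,x0:x0+200]]),None,fx=2,fy=2))
E
```

```text
[ 0.5344 -0.1511  0.299 ]
tube 0.57 [325.5, 123.9, 366.2, 201.6] [ 0.6025 -0.0937 -2.0115] 13.902171525841073 2136
[-0.0858 -0.0129  0.0002  0.0013] 0.00022977161352549964
[343 190]
```

View pics/w4c.png

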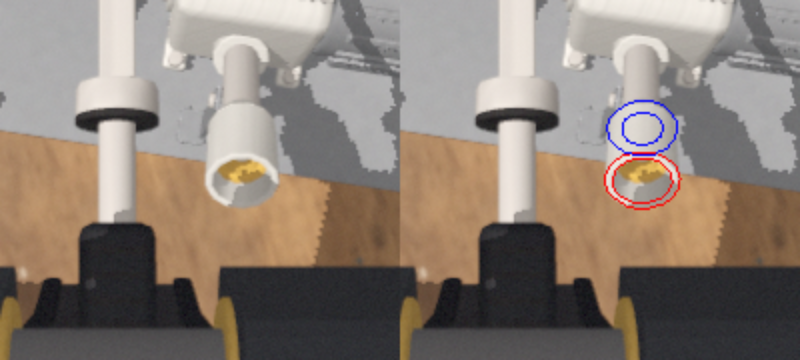

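The overlay (right half, red) fits the bell rim at full-frame pixel (343,190), and the brass seat shows inside it. Next I'll measure the stick in the hand more exactly and plan the approach.

```bash
cat > plan.py <<'E'
from h import *
m=np.array([.6027,-.0934,.118]); a=-1.987; e=np.radians(40)
ax=np.array([np.cos(a)*np.cos(e),np.sin(a)*np.cos(e),np.sin(e)])   # outward
def target(depth,Lt,Ot):
    """tool pose so that collar origin is at m - ax*depth; Lt stick dir in tool, Ot collar origin in tool (m)"""
    X=-ax; Y=np.cross([0,0,-1.],X); Y/=np.linalg.norm(Y)   # tool y horizontal
    S=np.c_[X,Y,np.cross(X,Y)]
    yt=np.array([0,1.,0]); yt-=Lt*(yt@Lt); yt/=np.linalg.norm(yt)
    T=np.c_[Lt,yt,np.cross(Lt,yt)]
    Rm=S@T.T; return m-ax*depth-Rm@Ot, Rm
E
python3 - <<'E'
from plan import *
o=robot.get_obs(); A=R.from_quat(o["tool_rot"]).as_matrix()
c=robot.camera("wrist"); d=robot.cut_out("wrist","dipstick")[0]; print(d["box"])
P=(cloud(c,d["region"])-o["position"])@A*1e3; P=P[(abs(P[:,1])<20)&(P[:,2]>35)&(P[:,2]<130)]
for lo in range(-10,150,10):
    q=P[(P[:,0]>=lo)&(P[:,0]<lo+10)]
    if len(q): print(lo,len(q),"ymid",(np.percentile(q[:,1],[3,97]).mean()).round(2),"wid",np.ptp(np.percentile(q[:,1],[3,97])).round(1),"z 5/50",np.percentile(q[:,2],[5,50]).round(1),"x",np.median(q[:,0]).round(1))
E
```

```text
[259.8, 0.0, 300.5, 334.7]
-10 395 ymid -0.24 wid 14.4 z 5/50 [40.1 41.6] x -8.4
0 315 ymid -0.09 wid 14.9 z 5/50 [46.5 47.8] x 8.6
10 1014 ymid -0.29 wid 14.6 z 5/50 [47.9 50.2] x 14.9
20 863 ymid -0.08 wid 14.2 z 5/50 [51.5 53.8] x 24.2
30 475 ymid -0.27 wid 7.6 z 5/50 [59.  61.4] x 35.0
40 708 ymid -0.15 wid 15.7 z 5/50 [60.7 64.1] x 46.1
50 743 ymid 0.18 wid 15.1 z 5/50 [61.3 64.1] x 53.8
60 438 ymid -0.27 wid 7.8 z 5/50 [71.8 73.8] x 65.0
70 430 ymid -0.04 wid 7.4 z 5/50 [75.3 77.5] x 75.0
80 410 ymid -0.04 wid 7.5 z 5/50 [79. 81.] x 85.0
90 399 ymid -0.04 wid 7.5 z 5/50 [82.9 84.7] x 94.9
100 393 ymid -0.04 wid 7.6 z 5/50 [86.5 88.4] x 104.9
110 224 ymid -0.03 wid 7.6 z 5/50 [90.1 91.4] x 112.9
```

```bash
cat >> plan.py <<'E'
t=np.radians(20.1); Lt=np.array([np.cos(t),0,np.sin(t)]); Ot=np.array([0,0,.052])+.056*Lt-np.array([0,.0001,0])
E
python3 - <<'E'
from plan import *
o=robot.get_obs(); A=R.from_quat(o["tool_rot"]).as_matrix()
p,Rm=target(-.145,Lt,Ot); print(p,Rm); goal(p,Rm)
up=p+[0,0,.0]; print(o["q"])
E
```

```text
[ 0.5477 -0.2181  0.2961] [[ 0.3802  0.9146 -0.1376]
 [ 0.86   -0.4043 -0.3113]
 [-0.3404  0.     -0.9403]]
shift first [-57.6  31.2 -17.5] turn [  0.25 -39.85   7.83] shift after turn [-51.   39.   21.8]
[-0.6205  0.4487  1.6058  0.3517  1.2237 -0.4825]
```

send_rows:
  deltas: "-20 10 -6 0 0 0 0;-25 14 -8 0 0 0 0;-13 7 -3 0 0 0 0;0 0 0 0 -10 2 0;0 0 0 0 -10 2 0;0 0 0 0 -10 2 0;0 0 0 0 -10 2 0;0 0 0 0 0 0 0;0 0 0 0 0 0 0"

```text
time: 10.07
position: [0.548, -0.2178, 0.2954]
tool_rot: [0.826, 0.537, -0.144, 0.096]
ft_force: [0.1, 0.4, -0.7]
grip_width: 0.0158
grip_force: 45.0
```

```bash
python3 - <<'E'
from plan import *
o=robot.get_obs(); A=R.from_quat(o["tool_rot"]).as_matrix(); print(o["time"],o["q"],o["ft_force"],o["moment"])
p,Rm=target(-.145,Lt,Ot); goal(p,Rm)
X=A@Lt; O=o["position"]+A@Ot; tip=O+X*.110; print("tip pred",tip,"axis dist mm",np.linalg.norm(np.cross(tip-m,ax))*1e3,np.linalg.norm(np.cross(O-m,ax))*1e3)
ims=[]
for n in ("scene","side"):
    c=robot.camera(n); im=c["image"][:,:,::-1]; im=np.array(cv2.resize(im,None,fx=6,fy=6,interpolation=cv2.INTER_CUBIC))
    L=lambda a,b,col: cv2.line(im,*[tuple(int(x) for x in q*6+3) for q in proj(c,[a,b])],col,1)
    L(O-X*.05,tip,(0,255,0)); L(m,m-ax*.1,(0,0,255)); L(m,m+ax*.03,(255,0,0))
    u,v=(proj(c,m)[0]*6).astype(int); ims.append(im[v-330:v+170,u-130:u+270])
    for d in robot.cut_out(n,"dipstick")[:1]:
        P=cloud(c,d["region"]); s=(P-O)@X; r=P-O-np.outer(s,X); k=(s>.01)&(s<.11)&(np.linalg.norm(r,axis=1)<.02); print(n,k.sum(),np.median(r[k],0)*1e3,"fit near tip",np.median(r[k&(s>.07)],0)*1e3)
cv2.imwrite("pics/pre.png",np.hstack(ims))
E
```

```text
10.075 [-0.4306  0.5025  1.5158 -0.383   1.1436  0.1518] [ 0.1047  0.389  -0.7417] [ 0.142  -0.1164 -0.0233]
shift first [-0.6 -0.1 -0.5] turn [ 0.18 -0.01 -0.17] shift after turn [-0.6 -0.1 -0.5]
tip pred [ 0.5929 -0.118   0.1398] axis dist mm 0.9870972640397583 0.5931038441643001
scene 151 [-2.0048  1.1284  0.5542] fit near tip [-1.8902  1.078   0.5803]
side 141 [-0.559   1.3654  1.2909] fit near tip [-0.7062  1.4745  1.3774]
```

View pics/pre.png

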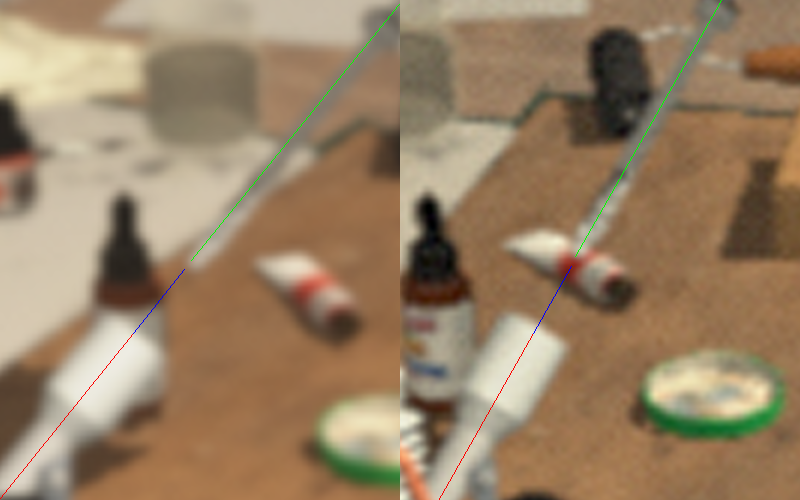

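send_rows:
  deltas: "-0.6 0 -0.5 0.2 0 -0.2 0;9.4 0 3.4 0 0 0 0;9.4 0 3.4 0 0 0 0;9.4 0 3.4 0 0 0 0;4.7 0 1.7 0 0 0 0;4.7 0 1.7 0 0 0 0;4.7 0 1.7 0 0 0 0;0 0 0 0 0 0 0"

```text
time: 11.28
position: [0.5618, -0.1859, 0.2672]
tool_rot: [0.825, 0.538, -0.146, 0.095]
ft_force: [-0.4, 0.2, -0.0]
grip_width: 0.0156
grip_force: 45.0
```

```bash
cat > chk.py <<'E'
from plan import *
o=robot.get_obs(); A=R.from_quat(o["tool_rot"]).as_matrix()
X=A@Lt; O=o["position"]+A@Ot; B=target(0,Lt,Ot)[1]
S=np.c_[-ax,B[:,1],np.cross(-ax,B[:,1])]  # along inward, lateral (tool y), third
print("t",o["time"],"collar depth mm",-(O-m)@ax*1e3,"tip depth",-(O+.11*X-m)@ax*1e3)
print("collar off lat/third",((O-m)@S*1e3)[1:],"tip off",((O+.11*X-m)@S*1e3)[1:])
print("F along/lat/third",o["ft_force"]@S,"grip",o["grip_width"],o["grip_force"]); goal(*target(-(O-m)@ax,Lt,Ot))
E
python3 chk.py
```

```text
t 11.275 collar depth mm -99.63124669681268 tip depth 10.368430349598105
collar off lat/third [-0.181  -0.2663] tip off [-0.2705 -0.0153]
F along/lat/third [ 0.0211 -0.4169  0.0342] grip 0.01559488236038294 45.00001810491085
shift first [-0.3  0.1  0.4] turn [0.01 0.13 0.05] shift after turn [-0.3  0.1  0.4]
```

send_rows:
  deltas: "2.3 0 0.9 0 0 0 0;2.8 0 1 0 0 0 0;2.8 0 1 0 0 0 0;2.8 0 1 0 0 0 0;2.8 0 1 0 0 0 0;2.8 0 1 0 0 0 0;2.8 0 1 0 0 0 0;0 0 0 0 0 0 0"

```text
time: 12.28
position: [0.568, -0.1717, 0.2542]
tool_rot: [0.825, 0.538, -0.146, 0.095]
ft_force: [-0.5, -0.5, -0.7]
grip_width: 0.0159
grip_force: 45.0
```

```bash
python3 chk.py
```

```text
t 12.275 collar depth mm -79.39429709920353 tip depth 30.605392366263047
collar off lat/third [-0.1806 -0.2857] tip off [-0.2574 -0.0359]
F along/lat/third [-0.0454 -0.2214  1.012 ] grip 0.015880686520219393 45.00004978850484
shift first [-0.3  0.2  0.4] turn [0.01 0.13 0.05] shift after turn [-0.3  0.2  0.4]
```

send_rows:
  deltas: "4.7 0 1.7 0 0 0 0;4.7 0 1.7 0 0 0 0;4.7 0 1.7 0 0 0 0;4.7 0 1.7 0 0 0 0;4.7 0 1.7 0 0 0 0;4.7 0 1.7 0 0 0 0;4.7 0 1.7 0 0 0 0;4.7 0 1.7 0 0 0 0;0 0 0 0 0 0 0"

```text
time: 13.4
position: [0.5804, -0.1435, 0.2284]
tool_rot: [0.825, 0.538, -0.146, 0.095]
ft_force: [0.2, -0.3, -0.3]
grip_width: 0.0153
grip_force: 45.0
```

```bash
python3 chk.py
```

```text
t 13.4 collar depth mm -39.235192799153424 tip depth 70.7644730578463
collar off lat/third [-0.2522 -0.2863] tip off [-0.3529 -0.0345]
F along/lat/third [0.0961 0.2787 0.3498] grip 0.015330952614002285 44.99991159886122
shift first [-0.3  0.2  0.4] turn [0.01 0.13 0.06] shift after turn [-0.3  0.2  0.4]
```

send_rows:
  deltas: "4.7 0 1.7 0 0 0 0;4.7 0 1.7 0 0 0 0;4.7 0 1.7 0 0 0 0;4.7 0 1.7 0 0 0 0;4.7 0 1.7 0 0 0 0;4.7 0 1.7 0 0 0 0;4.7 0 1.7 0 0 0 0;0 0 0 0 0 0 0"
  newtons: 55

```text
time: 14.4
position: [0.5913, -0.119, 0.206]
tool_rot: [0.825, 0.538, -0.146, 0.095]
ft_force: [0.1, -0.9, -0.4]
grip_width: 0.0154
grip_force: 55.0
```

```bash
python3 chk.py
```

```text
t 14.4 collar depth mm -4.273716988423917 tip depth 105.72594380192318
collar off lat/third [-0.2607 -0.3634] tip off [-0.3588 -0.1084]
F along/lat/third [-0.3141  0.4848  0.7632] grip 0.015392082155855922 54.999780524522066
shift first [-0.3  0.2  0.5] turn [0.01 0.13 0.06] shift after turn [-0.3  0.2  0.5]
```

send_rows:
  deltas: "1.4 0 0.5 0 0 0 0;1.4 0 0.5 0 0 0 0;1.4 0 0.5 0 0 0 0;0.9 0 0.35 0 0 0 0;0.9 0 0.35 0 0 0 0;0.9 0 0.35 0 0 0 0;0.9 0 0.35 0 0 0 0;0.9 0 0.35 0 0 0 0;0.9 0 0.35 0 0 0 0"

```text
time: 15.52
position: [0.5945, -0.1122, 0.1996]
tool_rot: [0.825, 0.538, -0.146, 0.095]
ft_force: [0.1, 0.8, -1.1]
grip_width: 0.0155
grip_force: 55.0
```

```bash
python3 chk.py
```

```text
t 15.525 collar depth mm 5.618878817406191 tip depth 115.61860060990166
collar off lat/third [-0.0332 -0.335 ] tip off [-0.0555 -0.0886]
F along/lat/third [ 1.241  -0.2579  0.3373] grip 0.015516382191964325 54.99975437298417
shift first [-0.3  0.1  0.4] turn [0.03 0.13 0.02] shift after turn [-0.3  0.1  0.4]
```

send_rows:
  deltas: "0.9 0 0.35 0 0 0 0;0.9 0 0.35 0 0 0 0;0.9 0 0.35 0 0 0 0;0.9 0 0.35 0 0 0 0"

```text
time: 16.02
position: [0.5956, -0.1095, 0.1971]
tool_rot: [0.825, 0.538, -0.146, 0.095]
ft_force: [-0.4, -0.2, -1.5]
grip_width: 0.0152
grip_force: 55.0
```

```bash
python3 chk.py|grep -v shift
```

```text
t 16.025 collar depth mm 9.459136960550085 tip depth 119.45886680097934
collar off lat/third [-0.0223 -0.2649] tip off [-0.0387 -0.0217]
F along/lat/third [ 0.6965 -0.2639  1.3602] grip 0.015219524136608147 54.99983221292496
```

send_rows:
  deltas: "0.9 0 0.35 0 0 0 0;0.9 0 0.35 0 0 0 0"

```text
time: 16.27
position: [0.5958, -0.1092, 0.1967]
tool_rot: [0.825, 0.538, -0.147, 0.096]
ft_force: [-2.8, -5.3, 6.5]
grip_width: 0.0158
grip_force: 55.0
```

```bash
python3 chk.py|grep -v shift
```

```text
t 16.275 collar depth mm 9.794438943721413 tip depth 119.79286598662762
collar off lat/third [0.0087 0.0443] tip off [-0.0625  0.6283]
F along/lat/third [-8.7814 -0.4143 -1.1595] grip 0.015760278223939734 55.001205168664455
```

Contact is purely axial at 9.8 mm depth, within the seat's 8–18 mm range. Pressing home now.

send_rows:
  deltas: "0.9 0 0.35 0 0 0 0;0.9 0 0.35 0 0 0 0;0.7 0 0.25 0 0 0 0;0 0 0 0 0 0 0"

```text
time: 16.77
position: [0.596, -0.109, 0.1966]
tool_rot: [0.824, 0.537, -0.149, 0.097]
ft_force: [-5.5, -6.8, 10.7]
grip_width: 0.0153
grip_force: 55.0
```

```bash
python3 chk.py|grep -v shift
```

```text
t 16.775 collar depth mm 9.897773473405188 tip depth 119.89296395935966
collar off lat/third [0.0931 0.2615] tip off [0.0158 1.2872]
F along/lat/third [-13.3206  -2.3353  -2.7597] grip 0.015335807163389765 55.002235136926174
```

send_rows:
  deltas: "1 0 0.35 0 0 0 0;1 0 0.35 0 0 0 0;0.9 0 0.35 0 0 0 0;0 0 0 0 0 0 0"

```text
time: 17.27
position: [0.5963, -0.1088, 0.1964]
tool_rot: [0.824, 0.537, -0.151, 0.098]
ft_force: [-9.3, -12.2, 18.3]
grip_width: 0.0155
grip_force: 55.0
```

```bash
python3 chk.py|grep -v shift
```

```text
t 17.275 collar depth mm 9.998796656651114 tip depth 119.98727232135596
collar off lat/third [0.1894 0.6031] tip off [0.0745 2.1912]
F along/lat/third [-23.1372  -3.5554  -4.4288] grip 0.015506729963528419 55.00355081632733
```

send_rows:
  deltas: "0.5 0 0.2 0 0 0 0;0 0 0 0 0 0 0;0 0 0 0 0 0 0;0 0 0 0 0 0 0;0 0 0 0 0 0 0;0 0 0 0 0 0 0;0 0 0 0 0 0 0;0 0 0 0 0 0 0"

```text
time: 18.27
position: [0.5963, -0.1088, 0.1963]
tool_rot: [0.824, 0.537, -0.151, 0.098]
ft_force: [-9.4, -11.1, 19.7]
grip_width: 0.0155
grip_force: 55.0
```

```bash
python3 chk.py
```

```text
t 18.275 collar depth mm 10.037146938139918 tip depth 120.02448040994015
collar off lat/third [0.2408 0.6391] tip off [0.133  2.3049]
F along/lat/third [-23.3461  -4.1337  -6.112 ] grip 0.015523969413318777 55.00380204990506
shift first [-0.9 -0.3  0.2] turn [0.01 0.87 0.06] shift after turn [-0.9 -0.3  0.2]
```

send_rows:
  deltas: "-2.3 0 -0.8 0 0 0 0;-4.7 0 -1.7 0 0 0 0;-4.7 0 -1.7 0 0 0 0;-4.7 0 -1.7 0 0 0 0;-4.7 0 -1.7 0 0 0 0;0 0 0 0 0 0 0"

```text
time: 19.02
position: [0.5913, -0.1197, 0.2062]
tool_rot: [0.825, 0.538, -0.145, 0.095]
ft_force: [0.6, 0.6, -0.9]
grip_width: 0.0156
grip_force: 55.0
```

```bash
python3 chk.py
```

```text
t 19.025 collar depth mm -4.876533572780524 tip depth 105.12324784429703
collar off lat/third [ 0.1342 -0.1583] tip off [0.157  0.0598]
F along/lat/third [1.1527 0.2805 0.211 ] grip 0.015603164943566802 54.999817572534084
shift first [-0.2 -0.1  0.3] turn [0.05 0.11 0.01] shift after turn [-0.2 -0.1  0.3]
```

send_rows:
  deltas: "-5 0 -1.8 0 0 0 0;-9.4 0 -3.4 0 0 0 0;-9.4 0 -3.4 0 0 0 0;-9.4 0 -3.4 0 0 0 0;-9.4 0 -3.4 0 0 0 0;-9.4 0 -3.4 0 0 0 0;-9.4 0 -3.4 0 0 0 0;-9.4 0 -3.4 0 0 0 0"

```text
time: 20.02
position: [0.5676, -0.1729, 0.2548]
tool_rot: [0.825, 0.538, -0.146, 0.095]
ft_force: [-0.4, -0.2, -1.1]
grip_width: 0.0153
grip_force: 55.0
```

send_rows:
  deltas: "-9.4 0 -3.4 0 0 0 0;-9.4 0 -3.4 0 0 0 0;-9.4 0 -3.4 0 0 0 0;-9.4 0 -3.4 0 0 0 0;-14 0 -5.1 0 0 0 0;-14 0 -5.1 0 0 0 0;-9.4 0 -3.4 0 0 0 0;0 0 0 0 0 0 0;0 0 0 0 0 0 0"

```text
time: 21.15
position: [0.543, -0.2282, 0.3054]
tool_rot: [0.825, 0.538, -0.146, 0.095]
ft_force: [-0.0, -0.1, -0.2]
grip_width: 0.0155
grip_force: 55.0
```

```bash
python3 chk.py; python3 - <<'E'
from plan import *
o=robot.get_obs(); A=R.from_quat(o["tool_rot"]).as_matrix()
c=robot.camera("wrist"); save(c,"w5.png"); d=robot.cut_out("wrist","dipstick")[0]
P=(cloud(c,d["region"])-o["position"])@A*1e3; P=P[(abs(P[:,1])<20)&(P[:,2]>35)&(P[:,2]<130)]
q=P[(P[:,0]>65)&(P[:,0]<115)&(abs(P[:,1])<2.5)]; k=np.polyfit(q[:,0],q[:,2],1); print("pitch",np.degrees(np.arctan(k[0])),"z0",k[1],"roll",np.degrees(np.polyfit(q[:,1],q[:,2]-np.polyval(k,q[:,0]),1)[0]))
for n in ("scene","side"):
  c=robot.camera(n)
  for d in robot.cut_out(n,"jar_lid")[:1]:
    L=cloud(c,d["region"]); L=L[(L[:,2]>.004)&(L[:,2]<.016)]; print(n,"lid",d["p"],np.percentile(L,1,0),np.percentile(L,99,0), (np.percentile(L,1,0)+np.percentile(L,99,0))/2)
E
```

```text
t 21.15 collar depth mm -159.59989551047596 tip depth -49.60009570142299
collar off lat/third [-0.2475  0.1558] tip off [-0.2885  0.3616]
F along/lat/third [0.0888 0.0094 0.187 ] grip 0.01546901439887809 54.99994749203324
shift first [-0.1  0.2 -0. ] turn [0.   0.11 0.02] shift after turn [-0.1  0.2 -0. ]
pitch 20.181508542867817 z0 50.181807422289836 roll 0.11199368397459356
scene lid 0.52 [ 0.5492 -0.2839  0.0043] [ 0.6113 -0.2202  0.0125] [ 0.5802 -0.252   0.0084]
side lid 0.71 [ 0.5502 -0.2831  0.0041] [ 0.6109 -0.2185  0.0139] [ 0.5806 -0.2508  0.009 ]
```

View pics/w5.png

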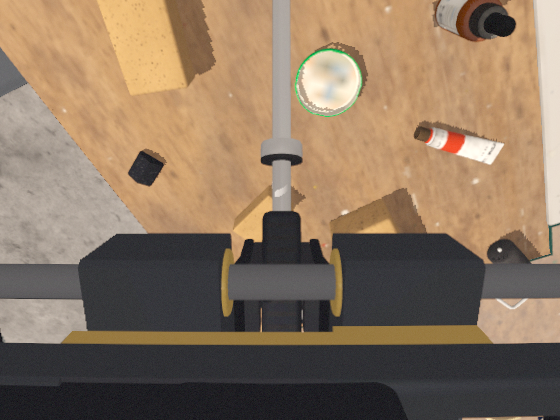

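The tip is out, the stick hasn't slipped, and the lid at (328,82) is undisturbed. Next I'll level the stick and yaw it towards the lid.

send_rows:
  deltas: "-10 0 -3 0 10 0 0;0 0 0 0 10 0 0;0 0 0 0 10 0 0;0 0 0 0 10 0 0;0 0 0 -3 0 8.1 0;0 0 0 -3 0 8.1 0;0 0 0 -3 0 8.1 0;0 0 0 0 0 0 0;0 0 0 0 0 0 0"

```text
time: 22.58
position: [0.5399, -0.2361, 0.3119]
tool_rot: [0.924, 0.34, 0.164, -0.058]
ft_force: [-0.4, 0.2, -0.2]
grip_width: 0.0153
grip_force: 55.0
```

```bash
cat > fin.py <<'E'
from plan import *
o=robot.get_obs(); A=R.from_quat(o["tool_rot"]).as_matrix(); X=A@Lt
b=np.radians(40); X2=np.array([np.cos(b),np.sin(b),0]); Y2=np.cross([0,0,-1.],X2); S=np.c_[X2,Y2,np.cross(X2,Y2)]
t=np.radians(20.15); Lt=np.array([np.cos(t),0,np.sin(t)]);T=np.c_[Lt,[0,1.,0],np.cross(Lt,[0,1.,0])]
B=S@T.T; p=np.array([.5800,-.2525,.102])-B@(Ot+.11*Lt)
print(o["time"],o["q"],"stick",X,"tip",o["position"]+A@(Ot+.11*Lt)); print(p); goal(p,B)
E
python3 fin.py
```

```text
22.575 [-0.7421  0.4307  1.5965  0.3905  1.0987 -0.054 ] stick [ 0.7614  0.6483 -0.0017] tip [ 0.6799 -0.117   0.2627]
[ 0.4392 -0.3708  0.1508]
shift first [-209.3   36.7   95.5] turn [0.04 0.15 0.46] shift after turn [-209.3   38.5   94.9]
```

send_rows:
  deltas: "-20 3.5 9.1 0 0.1 0.4 0;-30 5.3 13.7 0 0 0 0;-35 6.2 16 0 0 0 0;-35 6.2 16 0 0 0 0;-35 6.2 16 0 0 0 0;-30 5.3 13.7 0 0 0 0;-16 3 7 0 0 0 0;-8.3 1.5 3.6 0 0 0 0;0 0 0 0 0 0 0;0 0 0 0 0 0 0"

```text
time: 23.82
position: [0.4387, -0.3694, 0.1514]
tool_rot: [0.925, 0.337, 0.165, -0.059]
ft_force: [0.4, -0.2, -0.4]
grip_width: 0.0157
grip_force: 55.0
```

```bash
python3 fin.py; python3 - <<'E'
from plan import *
a,b=robot.camera("scene"),robot.camera("wrist")
im=cv2.resize(a["image"][150:300,200:360,::-1],(480,450),interpolation=cv2.INTER_CUBIC); w=cv2.resize(b["image"][:,:,::-1],(320,240)); 
cv2.imwrite("pics/fin.png",np.hstack([im,np.vstack([w,np.zeros((210,320,3),np.uint8)])]))
o=robot.get_obs(); A=R.from_quat(o["tool_rot"]).as_matrix()
for n in ("scene","side"):
  c=robot.camera(n)
  for d in robot.cut_out(n,"dipstick")[:2]:
    P=cloud(c,d["region"]); P=P[(P[:,2]>.07)&(P[:,2]<.13)]
    if len(P)>20: l=cv2.fitLine(P.astype(np.float32),cv2.DIST_HUBER,0,.001,.001).ravel(); print(n,d["p"],l[:3],P.max(0))
  for d in robot.cut_out(n,"jar_lid")[:1]:
    L=cloud(c,d["region"]); L=L[(L[:,2]>.004)&(L[:,2]<.016)]; print("lid",(np.percentile(L,1,0)+np.percentile(L,99,0))/2)
E
```

```text
23.825 [-1.0395  0.671   1.7077  0.4581  0.8758 -0.4826] stick [0.7665 0.6422 0.0005] tip [ 0.5796 -0.2513  0.1026]
[ 0.4392 -0.3708  0.1508]
shift first [-0.7  1.4  0.4] turn [ 0.1   0.02 -0.01] shift after turn [-0.7  1.4  0.4]
scene 0.69 [ 0.7763  0.6303 -0.0076] [ 0.559  -0.2624  0.1105]
lid [ 0.5791 -0.2516  0.0082]
side 0.51 [ 0.7783  0.6278 -0.013 ] [ 0.5766 -0.2471  0.1121]
lid [ 0.5802 -0.2513  0.009 ]
```

View pics/fin.png

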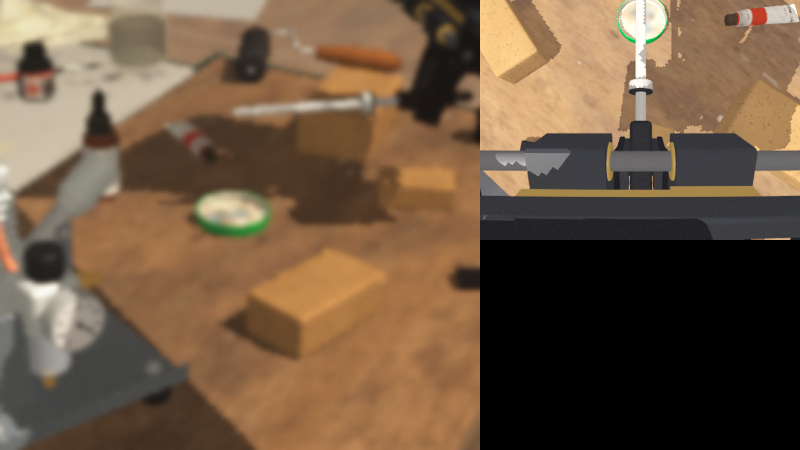

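The stick is held level with its marked face up and the tip directly over the lid, about 90 mm above its rim. The cork block, lid, bottle and other items are where they were. I'll let it settle briefly and hand in.

send_rows:
  deltas: "0 0 0 0 0 0 0;0 0 0 0 0 0 0;0 0 0 0 0 0 0;0 0 0 0 0 0 0;0 0 0 0 0 0 0;0 0 0 0 0 0 0;0 0 0 0 0 0 0;0 0 0 0 0 0 0"

```text
time: 25.22
position: [0.4381, -0.3698, 0.1507]
tool_rot: [0.926, 0.336, 0.164, -0.059]
ft_force: [0.2, 0.4, -0.7]
grip_width: 0.0156
grip_force: 55.0
```

```bash
python3 -c "
from rig import robot
print(robot.hand_in())"
```

```text
the job is handed in; nothing more can be done
None
```

I seated the dipstick (collar stopped about 10 mm inside the bell), pressed it home at about 23 N for a second, drew it out, and handed the job in at about 25 s of the 61 s allowed; it is held level, marked face up, with the tip about 90 mm above the jar lid. The hand-in returned no verdict.

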